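# Load the fresh solder reel from behind the bottles

### The arm

A 7-joint arm with a two-finger parallel gripper is mounted at the origin on the work surface. World frame = base frame: x ahead of the robot, y to its left, z up, the work surface at z = 0. Lengths are in m, angles in rad, forces in N, time in s.
With the tool pointing down it reaches from about 0.425 to 0.875 m from the base axis. Payload 4.7 kg.
Tool frame: the origin (TCP) lies at the very end of the fingers, on their centre line; the grasp point (between the pads) lies 19 mm behind it (ctrl.tcp_to_grasp is the distance from the TCP to the grasp point, in m); z points along the fingers, y is the line along which they close (so a half turn about z gives the same grasp; the last joint's range is limited). The gripper opens to 85 mm and grips with 20 to 120 N. Pads are 22 mm wide; open, the fingers measure 114 mm over their backs; the gripper's body (76 mm by 85 mm) begins 54 mm behind the grasp point. The pads swing forward as they close: fully open they stand 13 mm farther back than shut.
Start: joints at [1.358, 0.321, -0.07, 1.45, 0.023, 1.371, -0.057], TCP at [0.146, -0.633, 0.231] pointing down, gripper open.
Joint ranges: [-2.86, 2.86], [-0.3, 2.09], [-1.38, 1.24], [0.06, 2.45], [-1.56, 4.7], [0.09, 2.05], [-2.69, 2.69]. Speed limits (rad/s): [2.57, 2.57, 3.14, 3.14, 3.14, 3.14, 3.14].

### API

Orientations are given as a 3x3 rotation matrix whose columns are the frame's x, y, z axes.
In Python, from cell import ctrl gives the robot as it stands. The module is installed in compiled form; this text tells all that it offers.
- The arm moves only by the tool move_arm, never from a script. Its argument "motion" is a list of rows, each a list of 7 numbers: the opening, from 0 (shut) to 1 (fully open), then the shift along the world's x, y, z in units of 0.06 m (1.0 is 0.06 m), then the turn, a rotation vector about the world's x, y, z in units of 360 degrees (1.0 is 360 degrees). In form: [[grip, x, y, z, rx, ry, rz], ...]. A call has 1 to 10 rows; each row shifts and turns the commanded pose from where the row before left it; what a row does not reach is not made up. A row lasts 1/8 s, in which the tool goes at most 62.5 mm and 10.7 degrees, less where a joint would pass 70% of its speed; a pose out of reach is approached as far as the arm can. A call with a number of a shift or a turn outside -1 to 1 is refused whole. A call with a gripper value outside its range is refused whole. The fingers move at their own pace and stop on an object; the grip force is fixed at half the most. Time passes only in rows, so rows that do not move let the fingers close. It gives the time, the measured TCP pose, the force, the opening and the grip force at its end, in the units of the state.
- ctrl.sense(): the state, without advancing time (a new reading comes with each control period).
- ctrl.grab_frame(name): name is "side" or "top"; returns (picture, depth): 480x640x3 uint8, red, green, blue; 480x640 float32, m along the optical axis (not along the pixel's ray), 0 where there is no reading.
- ctrl.camera_info(name): a dict with "camera_matrix" (3x3 intrinsics, pixels), "R" (3x3) and "t" (3): a world point X has camera coordinates R X + t. Camera axes: x right, y down, z forward; pixel columns grow to the right and rows downward; lengths in m; the calibration is good to about 2 mm. A picture is of the moment at which its call begins. camera_info takes no time and is no camera call.
- ctrl.sign_off(): hands the job in; it is judged then, once.
The state is a dict: "time_s": time; "joint_positions": joint angles; "joint_vel": joint speeds; "joint_torque": joint torques, N m; "ee_pos": TCP position; "orientation": TCP orientation; "wrist_force": force on the tool from outside, world axes, zero at the start; "torque": the same for the moment, N m; "width": opening from 0.0 (shut) to 1.0 (fully open); "finger_force": force on a finger pad.
Only numpy, scipy, OpenCV 4.12 (cv2) and the standard library are available. Lean on these libraries where they do the work, as an engineer would, in place of code of your own. Each camera call takes 0.05 s, during which the arm holds its last target. There are 200 camera calls.

### The job

The solder has run out: fetch the green reel that stands boxed in by three bottles at the back of the grey caddy and load it on the empty spool stand. First clear all three bottles (blue can, white bottle, amber bottle) into the blue tray, standing upright; then put the green reel over the stand's spindle, fully down on its base; and only then stand each bottle back in the caddy, centred on the ring where it stood (blue can on blue, white bottle on white, amber bottle on orange). Never tip a bottle over, and leave the red reel where it is.

Things in the scene. Friction and masses are not known exactly. Their poses are not given: they have to be found in the camera images.
- can_mid (a point): blue aerosol can with a steel rim, a pale label band and a red cap: 52 mm diameter up to 102 mm, cap 42 mm wide, 120 mm tall in all; upright; this point is at its centre, 60 mm above its foot; 0.12 to 0.22 kg
- ipa_mid (a point): white plastic alcohol bottle with a grey collar and a steel dish on top: 54 mm diameter up to 94 mm, dish 48 mm wide, 115 mm tall in all; upright; this point is at its centre, 57.5 mm above its foot; 0.11 to 0.21 kg
- flux_mid (a point): amber-brown flux bottle with a cream label and a narrow black cap: 46 mm diameter up to 86 mm, cap 29 mm wide, 108 mm tall in all; upright; this point is at its centre, 54 mm above its foot; 0.10 to 0.20 kg
- green_spool_mid (a point): full reel of solder with green flanges: 54 mm diameter, 42 mm tall, standing on its flange with its 24 mm wide through bore upright; this point is at its centre (in the bore), 21 mm above its underside; about 0.28 kg; at the start it is at the back of the caddy with a bottle on each side along the caddy's width and one in front, each 3 to 16 mm away (side bottles 124 mm apart, front one 82 mm from both, centre to centre)
- red_spool_mid (a point): reel of solder like the green one but with red flanges (54 mm diameter, 42 mm tall), standing alone between the robot and the caddy; this point is at its centre, 21 mm above its underside; to be left alone
- can_ring: a flat blue ring printed on the caddy's floor (outside 71 mm, inside 61 mm across); origin at its centre, on the caddy's floor, z up; the blue can stands on it at the start and belongs there; it is marking only and cannot be felt; caddy: fixed grey sheet-metal tray, 160 by 214 mm, floor 3 mm above the table, back wall 35 mm high, sides 12 mm, front lip 8 mm
- ipa_ring: a flat white ring printed on the caddy's floor (outside 71 mm, inside 61 mm across); origin at its centre, on the caddy's floor, z up; the white bottle stands on it at the start and belongs there; it is marking only and cannot be felt
- flux_ring: a flat orange ring printed on the caddy's floor (outside 71 mm, inside 61 mm across); origin at its centre, on the caddy's floor, z up; the amber bottle stands on it at the start and belongs there; it is marking only and cannot be felt
- tray: shallow blue tray, 210 mm along its own x, 130 mm along its y, walls 4 mm thick and 15 mm high, floor 4 mm above the table; fixed; origin at the centre of its underside, on the table; it lies on the left or on the right of the caddy
- stand: spool stand on the other side: a dark round weighted base, 104 mm diameter and 14 mm thick, with an upright steel spindle of 9 mm diameter at its centre whose tip is 70 mm above the table; fixed; origin at the centre of its underside, on the table; a spool that is home rests on the base around the spindle

How it is judged:
On the way, in this order (a step that is already met when the one before it is completed fails the run):
1. all three bottles stand upright and released in the blue tray while the green reel is still in its place (x of can_mid in the frame of tray between -0.09 and 0.09 m and y of can_mid in the frame of tray between -0.05 and 0.05 m and z of can_mid in the frame of tray below 0.072 m and angle between each of can_mid, ipa_mid, flux_mid's own z axis and vertical below 0.15 rad and linear speed of each of can, ipa, flux below 0.03 m/s and contact force between each of can, ipa, flux and the fingers below 0.1 N and x of ipa_mid in the frame of tray between -0.09 and 0.09 m and y of ipa_mid in the frame of tray between -0.05 and 0.05 m and z of ipa_mid in the frame of tray below 0.0695 m and x of flux_mid in the frame of tray between -0.09 and 0.09 m and y of flux_mid in the frame of tray between -0.05 and 0.05 m and z of flux_mid in the frame of tray below 0.066 m and distance of green_spool_mid from where it was at the start of the episode below 0.03 m), for 0.2 s.
2. the green reel is over the spindle, down on the stand's base and released, while the bottles are still in the tray (horizontal distance between green_spool_mid and stand below 0.009 m and z of green_spool_mid in the frame of stand below 0.04 m and angle between green_spool_mid's own z axis and vertical below 0.12 rad and linear speed of green_spool below 0.03 m/s and contact force between green_spool and the fingers below 0.1 N and x of can_mid in the frame of tray between -0.09 and 0.09 m and y of can_mid in the frame of tray between -0.05 and 0.05 m and z of can_mid in the frame of tray below 0.072 m and x of ipa_mid in the frame of tray between -0.09 and 0.09 m and y of ipa_mid in the frame of tray between -0.05 and 0.05 m and z of ipa_mid in the frame of tray below 0.0695 m and x of flux_mid in the frame of tray between -0.09 and 0.09 m and y of flux_mid in the frame of tray between -0.05 and 0.05 m and z of flux_mid in the frame of tray below 0.066 m), for 0.2 s.
At the end, for the whole second after the job is handed in: green reel around the spindle (within 9 mm of its axis), down on the base (within 5 mm), upright; each bottle upright on the caddy floor within 15 mm of the centre of its own ring (blue can blue, white white, amber orange); red reel within 20 mm of its start; all released and at rest (horizontal distance between green_spool_mid and stand below 0.009 m and z of green_spool_mid in the frame of stand below 0.04 m and angle between green_spool_mid's own z axis and vertical below 0.12 rad and linear speed of each of green_spool, can, ipa, flux below 0.03 m/s and contact force between each of green_spool, can, ipa, flux and the fingers below 0.1 N and horizontal distance between can_mid and can_ring below 0.015 m and height (world z) of can_mid below 0.072 m and angle between each of can_mid, ipa_mid, flux_mid's own z axis and vertical below 0.15 rad and horizontal distance between ipa_mid and ipa_ring below 0.015 m and height (world z) of ipa_mid below 0.0695 m and horizontal distance between flux_mid and flux_ring below 0.015 m and height (world z) of flux_mid below 0.066 m and distance of red_spool_mid from where it was at the start of the episode below 0.02 m); the robot touches nothing.
It fails at once if the blue aerosol can is tipped over (more than 40 degrees) (angle between can_mid's own z axis and vertical above 0.7 rad).
It fails at once if the white alcohol bottle is tipped over (more than 40 degrees) (angle between ipa_mid's own z axis and vertical above 0.7 rad).
It fails at once if the amber flux bottle is tipped over (more than 40 degrees) (angle between flux_mid's own z axis and vertical above 0.7 rad).
It fails at once if the red reel is moved by more than 20 mm (distance of red_spool_mid from where it was at the start of the episode above 0.02 m).
It also fails if it takes over 144 s, if anything falls off the work surface, if the arm or the gripper's body presses on something with over 40 N, if the wrist force passes 120 N, or if a joint passes its speed limit or range.

## Working session

There is one attempt and no reset: what is moved stays moved. The work goes in short steps, Python scripts to look and compute and a tool call to move; the robot and the scene stay as the last step left them, time stands still between calls to the robot, and variables do not carry over. Pictures are saved under pics/ and viewed, at most 14 in all, crops included, and the job is handed in when it is done.

Besides the shell and the picture viewer there is one more tool, called after "Call:" as name([rows], argument=value, ...), one row to a line, values as JSON. move_arm: Moves the arm, as the interface text tells. Its arguments: {"type":"object","properties":{"motion":{"type":"array"}},"required":["motion"]}

```bash
mkdir -p pics; python3 - <<'E'
from cell import ctrl
import cv2,numpy as np
s=ctrl.sense();print({k:np.round(v,3).tolist() for k,v in s.items()})
for n in("top","side"):
    p,d=ctrl.grab_frame(n);cv2.imwrite(f"pics/{n}0.png",p[:,:,::-1]);np.savez(f"{n}0.npz",p=p,d=d)
    c=ctrl.camera_info(n);print(n,{k:np.round(v,3).tolist() for k,v in c.items()}, (-np.array(c["R"]).T@c["t"]).round(3))
print(ctrl.tcp_to_grasp)
E
```

```text
{'time_s': 0.0, 'joint_positions': [1.358, 0.322, -0.07, 1.452, 0.023, 1.371, -0.057], 'joint_vel': [0.001, 0.0, 0.001, -0.001, -0.001, -0.001, 0.001], 'joint_torque': [-0.0, -49.358, -0.382, -31.433, 0.013, 0.012, 0.0], 'ee_pos': [0.146, -0.633, 0.23], 'orientation': [[0.974, 0.225, -0.001], [0.225, -0.974, 0.002], [-0.0, -0.002, -1.0]], 'wrist_force': [1.208, -0.393, 0.13], 'torque': [-0.027, -0.018, -0.032], 'finger_force': 0.0, 'width': 0.999}
top {'camera_matrix': [[587.509, 0.0, 315.045], [0.0, 587.509, 246.112], [0.0, 0.0, 1.0]], 'R': [[0.01, -1.0, -0.01], [-0.99, -0.009, -0.143], [0.143, 0.011, -0.99]], 't': [-0.005, 0.53, 1.013]} [ 0.38  -0.011  1.079]
side {'camera_matrix': [[517.401, 0.0, 311.861], [0.0, 517.401, 236.346], [0.0, 0.0, 1.0]], 'R': [[-0.983, -0.183, -0.004], [-0.126, 0.694, -0.709], [0.133, -0.696, -0.705]], 't': [0.517, 0.122, 0.913]} [0.402 0.646 0.732]
0.0187
```

View pics/top0.png

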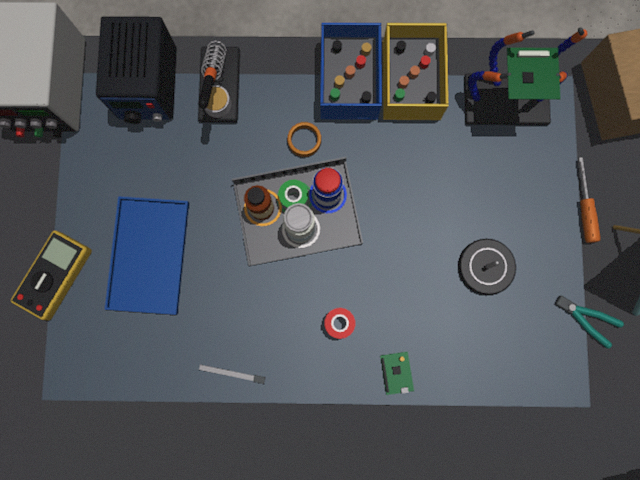

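View pics/side0.png

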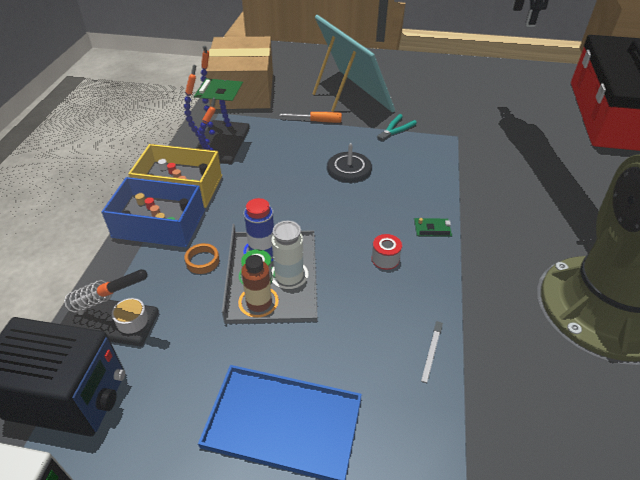

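The top view shows the caddy at px (298,212), with the can at (328,180), white bottle at (298,220), amber bottle at (258,197) and green reel at (293,195). The tray is on the left at (148,256), the stand on the right at (488,266) and the red reel at (340,323). The side view agrees.

```bash
cat >h.py <<'E'
import cv2,numpy as np
from cell import ctrl
def cam(n):
    c=ctrl.camera_info(n);return [np.array(c[k]) for k in("camera_matrix","R","t")]
def ray(n,uv,z):
    K,R,t=cam(n);o=-R.T@t;d=R.T@np.linalg.solve(K,[uv[0],uv[1],1.]);return o+d*(z-o[2])/d[2]
def cloud(n,d):
    K,R,t=cam(n);v,u=np.mgrid[:480,:640];P=np.stack([(u-K[0,2])/K[0,0]*d,(v-K[1,2])/K[1,1]*d,d],-1)
    return (P-t)@R
def blob(m):
    k,l,s,c=cv2.connectedComponentsWithStats(m.astype(np.uint8));i=1+np.argmax(s[1:,4]);return l==i
def circ(n,m,z):
    b=blob(m);c=max(cv2.findContours(b.astype(np.uint8),0,1)[0],key=cv2.contourArea)
    W=np.array([ray(n,p[0],z) for p in c]);(x,y),r=cv2.minEnclosingCircle(W[:,:2].astype(np.float32)*1000)
    return np.round([x,y,2*r],1),b.sum()
E
python3 - <<'E'
from h import *
f=np.load("top0.npz");p,d=f["p"],f["d"];C=cloud("top",d);z=C[...,2]
h,s,v=cv2.split(cv2.cvtColor(p,cv2.COLOR_RGB2HSV))
def box(u0,u1,v0,v1):
    m=np.zeros((480,640),bool);m[v0:v1,u0:u1]=1;return m
for n,b,zt in(("can",box(305,350,160,215),.123),("ipa",box(275,322,200,250),.118),("flux",box(240,276,180,228),.111),("green",box(276,312,175,212),.045),("red",box(320,360,305,345),.042)):
    m=b&(abs(z-zt)<.007);print(n,circ("top",m,zt),"medz",np.median(z[blob(m)]).round(4),"mean",C[blob(m)].mean(0).round(4))
b=box(440,530,230,305)
m=b&(z>.008)&(z<.03);print("base",circ("top",m,.014))
m=b&(z>.035);print("spindle",C[m].mean(0).round(4),C[m].max(0).round(3),m.sum())
w=box(440,530,230,305)&(v>140);print("ringwhite",circ("top",w,.014))
m=box(90,210,180,330)&(h>100)&(h<125)&(s>150);r=cv2.minAreaRect(max(cv2.findContours(blob(m).astype(np.uint8),0,1)[0],key=cv2.contourArea))
q=np.array([ray("top",c,.015)[:2] for c in cv2.boxPoints(r)]);print("tray",q.round(3).tolist(),q.mean(0).round(4))
# rings
for n,b,mm in(("orange",box(235,290,180,235),(h>8)&(h<22)&(s>150)&(v>120)),("blue",box(300,355,160,220),(h>112)&(h<125)&(s>180)),("white",box(270,330,195,255),(s<30)&(v>150))):
    m=b&mm&(z<.012);pts=np.array([ray("top",(u,vv),.003)[:2] for vv,u in np.argwhere(m)]);
    A=np.c_[2*pts,np.ones(len(pts))];x=np.linalg.lstsq(A,(pts**2).sum(1),rcond=None)[0];print(n,x[:2].round(4),"d",2*np.sqrt(x[2]+x[0]**2+x[1]**2).round(4),len(pts))
E
```

```text
can (array([630.2, -21.6,  42.5]), np.int64(485)) medz 0.1225 mean [ 0.6303 -0.021   0.1225]
ipa (array([567. ,  27.6,  48.2]), np.int64(633)) medz 0.1155 mean [0.5674 0.0278 0.1156]
flux (array([605.4,  99.4,  30.3]), np.int64(230)) medz 0.1107 mean [0.6053 0.1002 0.1105]
green (array([624. ,  40.4,  54.4]), np.int64(517)) medz 0.0449 mean [0.6265 0.0409 0.0449]
red (array([394.4, -44.7,  53.5]), np.int64(603)) medz 0.0419 mean [ 0.3943 -0.0446  0.0418]
base (array([ 499.2, -312.9,  104.1]), np.int64(2468))
spindle [ 0.4536 -0.1971  0.4465] [ 0.504 -0.011  1.079] 76
ringwhite (array([ 500.8, -313.6,   68.6]), np.int64(238))
tray [[0.416, 0.38], [0.629, 0.371], [0.616, 0.236], [0.404, 0.249]] [0.516  0.3089]
orange [0.6086 0.1002] d 0.0658 82
blue [ 0.6338 -0.0214] d 0.0652 95
white [0.5767 0.041 ] d 0.0924 148
```

Call:
move_arm([
  [1,0.54,0.84,0,0,0,0.0246],
  [1,0.54,0.84,0,0,0,0.0246],
  [1,0.54,0.84,0,0,0,0.0246],
  [1,0.54,0.84,0,0,0,0.0246],
  [1,0.54,0.84,0,0,0,0.0246],
  [1,0.54,0.84,0,0,0,0.0246],
  [1,0.54,0.84,0,0,0,0.0246],
  [1,0.54,0.84,0,0,0,0.0246],
  [1,0.54,0.84,0,0,0,0.0246],
  [1,0.54,0.84,0,0,0,0.0246],
])

```text
time_s: 1.35
ee_pos: [0.4706, -0.1277, 0.2312]
orientation: [[-0.205, 0.979, 0.0], [0.979, 0.205, -0.001], [-0.001, -0.0, -1.0]]
wrist_force: [0.8, -0.6, -0.8]
width: 0.999
finger_force: 0.0
```

Call:
move_arm([
  [1,0.41,0.65,0,0,0,0],
  [1,0.41,0.65,0,0,0,0],
  [1,0.41,0.65,0,0,0,0],
  [1,0.4,0.64,0,0,0,0],
  [1,0,0,-0.6,0,0,0],
  [1,0,0,-0.6,0,0,0],
  [1,0,0,-0.6,0,0,0],
  [1,0,0,-0.6,0,0,0],
  [1,0,0,-0.3,0,0,0],
  [1,0,0,-0.18,0,0,0],
])

```text
time_s: 2.6
ee_pos: [0.5678, 0.026, 0.0579]
orientation: [[-0.2, 0.98, -0.001], [0.98, 0.2, 0.0], [0.0, -0.0, -1.0]]
wrist_force: [0.4, 1.0, -0.8]
width: 1.0
finger_force: 0.0
```

Call:
move_arm([
  [0,0,0,0,0,0,0],
  [0,0,0,0,0,0,0],
  [0,0,0,0,0,0,0],
  [0,0,0,0,0,0,0],
  [0,0,0,0,0,0,0],
  [0,0,0,0,0,0,0],
])

```text
time_s: 3.35
ee_pos: [0.5688, 0.0261, 0.0599]
orientation: [[-0.2, 0.98, 0.002], [0.98, 0.2, -0.0], [-0.001, 0.002, -1.0]]
wrist_force: [-1.7, 0.4, 6.1]
width: 0.615
finger_force: 62.6
```

Call:
move_arm([
  [0,0,0,0.5,0,0,0],
  [0,0,0,0.9,0,0,0],
  [0,0,0,0.9,0,0,0],
  [0,-0.23,0.65,0,0,0,0],
  [0,-0.28,0.78,0,0,0,0],
  [0,-0.28,0.78,0,0,0,0],
  [0,-0.28,0.78,0,0,0,0],
  [0,-0.28,0.78,0,0,0,0],
  [0,-0.28,0.78,0,0,0,0],
  [0,-0.24,0.68,0,0,0,0],
])

```text
time_s: 4.6
ee_pos: [0.4547, 0.3414, 0.1964]
orientation: [[-0.201, 0.98, 0.0], [0.98, 0.201, -0.0], [-0.0, 0.0, -1.0]]
wrist_force: [-0.1, 0.1, -2.8]
width: 0.614
finger_force: 63.2
```

Call:
move_arm([
  [0,0,0,-0.6,0,0,0],
  [0,0,0,-0.7,0,0,0],
  [0,0,0,-0.5,0,0,0],
  [0,0,0,-0.3,0,0,0],
  [0,0,0,-0.12,0,0,0],
  [0,0,0,0,0,0,0],
  [0.9,0,0,0,0,0,0],
  [0.9,0,0,0,0,0,0],
  [0.9,0,0,0,0,0,0],
  [0.9,0,0,0,0,0,0],
])

```text
time_s: 5.85
ee_pos: [0.4559, 0.3399, 0.0637]
orientation: [[-0.2, 0.98, 0.001], [0.98, 0.2, 0.0], [0.0, 0.001, -1.0]]
wrist_force: [0.1, -0.4, 0.4]
width: 0.902
finger_force: 0.0
```

Call:
move_arm([
  [0.9,0,0,0.6,0,0,0],
  [1,0,0,0.95,0,0,0],
  [1,0,0,0.95,0,0,0],
  [1,0.415,-0.86,0,0,0,0],
  [1,0.415,-0.86,0,0,0,0],
  [1,0.415,-0.86,0,0,0,0],
  [1,0.415,-0.86,0,0,0,0],
  [1,0.415,-0.86,0,0,0,0],
  [1,0.415,-0.86,0,0,0,0],
  [1,0.42,-0.86,0,0,0,0],
])

```text
time_s: 7.1
ee_pos: [0.631, -0.0231, 0.2135]
orientation: [[-0.2, 0.98, 0.001], [0.98, 0.2, -0.0], [-0.0, 0.0, -1.0]]
wrist_force: [0.8, -0.1, 0.1]
width: 1.003
finger_force: 0.0
```

Down to TCP 0.062 (‑0.1515 = ‑2.52), grip.

Call:
move_arm([
  [1,0,0,-0.7,0,0,0],
  [1,0,0,-0.8,0,0,0],
  [1,0,0,-0.6,0,0,0],
  [1,0,0,-0.3,0,0,0],
  [1,0,0,-0.12,0,0,0],
  [0,0,0,0,0,0,0],
  [0,0,0,0,0,0,0],
  [0,0,0,0,0,0,0],
  [0,0,0,0,0,0,0],
  [0,0,0,0,0,0,0],
])

```text
time_s: 8.35
ee_pos: [0.6313, -0.0213, 0.064]
orientation: [[-0.2, 0.98, 0.002], [0.98, 0.2, -0.001], [-0.001, 0.002, -1.0]]
wrist_force: [-2.1, -0.1, 5.8]
width: 0.594
finger_force: 62.2
```

Call:
move_arm([
  [0,0,0,0.7,0,0,0],
  [0,0,0,0.9,0,0,0],
  [0,0,0,0.9,0,0,0],
  [0,-0.11,0.75,0,0,0,0],
  [0,-0.13,0.9,0,0,0,0],
  [0,-0.13,0.9,0,0,0,0],
  [0,-0.13,0.9,0,0,0,0],
  [0,-0.13,0.9,0,0,0,0],
  [0,-0.13,0.9,0,0,0,0],
  [0,-0.11,0.68,0,0,0,0],
])

```text
time_s: 9.6
ee_pos: [0.577, 0.3372, 0.2122]
orientation: [[-0.202, 0.979, -0.0], [0.979, 0.202, 0.001], [0.001, 0.0, -1.0]]
wrist_force: [0.4, -0.9, -1.1]
width: 0.594
finger_force: 63.2
```

Call:
move_arm([
  [0,0,0,-0.6,0,0,0],
  [0,0,0,-0.8,0,0,0],
  [0,0,0,-0.6,0,0,0],
  [0,0,0,-0.3,0,0,0],
  [0,0,0,-0.14,0,0,0],
  [0,0,0,0,0,0,0],
  [0.9,0,0,0,0,0,0],
  [0.9,0,0,0,0,0,0],
  [0.9,0,0,0,0,0,0],
  [0.9,0,0,0,0,0,0],
])

```text
time_s: 10.85
ee_pos: [0.5783, 0.3345, 0.066]
orientation: [[-0.2, 0.98, 0.001], [0.98, 0.2, 0.0], [0.0, 0.001, -1.0]]
wrist_force: [-0.4, -0.1, -0.5]
width: 0.899
finger_force: 0.0
```

Call:
move_arm([
  [0.9,0,0,0.7,0,0,0],
  [1,0,0,0.9,0,0,0],
  [1,0,0,0.9,0,0,0],
  [1,0.09,-0.78,0,0,0,0],
  [1,0.09,-0.78,0,0,0,0],
  [1,0.09,-0.78,0,0,0,0],
  [1,0.09,-0.78,0,0,0,0],
  [1,0.09,-0.79,0,0,0,0],
  [1,0,0,-0.5,0,0,0],
  [1,0,0,-0.8,0,0,0],
])

```text
time_s: 12.1
ee_pos: [0.6068, 0.0989, 0.1387]
orientation: [[-0.198, 0.98, 0.005], [0.98, 0.198, 0.0], [-0.001, 0.005, -1.0]]
wrist_force: [0.5, -0.1, -0.1]
width: 0.997
finger_force: 0.0
```

Call:
move_arm([
  [1,0,0,-0.8,0,0,0],
  [1,0,0,-0.5,0,0,0],
  [1,0,0,-0.2,0,0,0],
  [1,0,0,0,0,0,0],
  [0,0,0,0,0,0,0],
  [0,0,0,0,0,0,0],
  [0,0,0,0,0,0,0],
  [0,0,0,0,0,0,0],
  [0,0,0,0,0,0,0],
  [0,0,0,0,0,0,0],
])

```text
time_s: 13.35
ee_pos: [0.6059, 0.1, 0.0493]
orientation: [[-0.2, 0.98, 0.002], [0.98, 0.2, -0.0], [-0.001, 0.002, -1.0]]
wrist_force: [-1.9, -0.4, 5.8]
width: 0.522
finger_force: 61.1
```

Call:
move_arm([
  [0,0,0,0.7,0,0,0],
  [0,0,0,0.9,0,0,0],
  [0,0,0,0.9,0,0,0],
  [0,-0.3,0.6,0,0,0,0],
  [0,-0.3,0.6,0,0,0,0],
  [0,-0.3,0.6,0,0,0,0],
  [0,-0.3,0.6,0,0,0,0],
  [0,-0.32,0.62,0,0,0,0],
  [0,0,0,0,0,0,0],
  [0,0,0,-0.5,0,0,0],
])

```text
time_s: 14.6
ee_pos: [0.5154, 0.2821, 0.1695]
orientation: [[-0.201, 0.98, 0.005], [0.98, 0.201, 0.001], [0.0, 0.005, -1.0]]
wrist_force: [1.0, 0.3, -2.3]
width: 0.524
finger_force: 61.8
```

Call:
move_arm([
  [0,0,0,-0.8,0,0,0],
  [0,0,0,-0.7,0,0,0],
  [0,0,0,-0.3,0,0,0],
  [0,0,0,-0.14,0,0,0],
  [0,0,0,0,0,0,0],
  [0.8,0,0,0,0,0,0],
  [0.8,0,0,0,0,0,0],
  [0.8,0,0,0,0,0,0],
  [0.8,0,0,0,0,0,0],
  [0.8,0,0,0.6,0,0,0],
])

```text
time_s: 15.85
ee_pos: [0.5121, 0.2796, 0.0853]
orientation: [[-0.2, 0.98, -0.005], [0.98, 0.2, -0.002], [-0.001, -0.006, -1.0]]
wrist_force: [0.8, -0.6, 0.2]
width: 0.797
finger_force: 0.0
```

Call:
move_arm([
  [1,0,0,0.9,0,0,0],
  [1,0,-0.76,0.9,0,0,-0.028],
  [1,0,-0.76,0.6,0,0,-0.028],
  [1,0,-0.76,0,0,0,-0.028],
  [1,0,-0.76,0,0,0,-0.028],
  [1,0,-0.76,0,0,0,-0.028],
  [1,0,-0.76,0,0,0,-0.028],
  [1,0,-0.76,0,0,0,-0.028],
  [1,0,-0.76,0,0,0,-0.028],
  [1,0,-0.76,0,0,0,-0.026],
])

```text
time_s: 17.1
ee_pos: [0.5138, -0.1255, 0.2253]
orientation: [[0.981, 0.195, 0.0], [0.195, -0.981, -0.001], [0.0, 0.001, -1.0]]
wrist_force: [0.7, -0.0, -0.5]
width: 1.003
finger_force: 0.0
```

```bash
python3 - <<'E'
from h import *
print(ctrl.sense()["ee_pos"].round(4) if hasattr(ctrl.sense()["ee_pos"],"round") else ctrl.sense()["ee_pos"])
p,d=ctrl.grab_frame("top");cv2.imwrite("pics/top1.png",p[:,:,::-1]);C=cloud("top",d);z=C[...,2]
h,s,v=cv2.split(cv2.cvtColor(p,cv2.COLOR_RGB2HSV))
X,Y=C[...,0],C[...,1]
def near(x,y,r): return (X-x)**2+(Y-y)**2<r*r
for n,c,zt in(("ipa",(.455,.34),.119),("can",(.579,.334),.124),("flux",(.5145,.281),.112),("green",(.625,.0405),.045)):
    m=near(*c,.035)&(abs(z-zt)<.007);print(n,circ("top",m,zt),np.median(z[blob(m)]).round(4))
for n,c,mm in(("orange",(.607,.1),(h>8)&(h<22)&(s>150)&(v>120)),("blue",(.632,-.021),(h>112)&(h<125)&(s>180)),("white",(.568,.028),(s<40)&(v>140))):
    m=mm&(z<.012)&near(*c,.043);pts=np.array([ray("top",(u,w),.003)[:2] for w,u in np.argwhere(m)])
    A=np.c_[2*pts,np.ones(len(pts))];x=np.linalg.lstsq(A,(pts**2).sum(1),rcond=None)[0];print(n,x[:2].round(4),"d",2*np.sqrt(x[2]+x[0]**2+x[1]**2).round(4),len(pts))
b=np.zeros(z.shape,bool);b[250:280,470:515]=1
for lo,hi in((.03,.05),(.05,.066),(.066,.08)):
    m=b&(z>lo)&(z<hi);print("spindle",lo,m.sum(),C[m].mean(0).round(4) if m.any() else "")
q,D=ctrl.grab_frame("side");S=cloud("side",D)
m=(abs(S[...,0]-.5)<.03)&(abs(S[...,1]+.313)<.03)&(S[...,2]>.03)&(S[...,2]<.08)
print("side sp",m.sum(),S[m].mean(0).round(4),S[m].max(0).round(4)); cv2.imwrite("pics/side1.png",q[:,:,::-1])
E
```

```text
[ 0.5138 -0.1255  0.2253]
ipa (array([455.7, 341.1,  49.3]), np.int64(671)) 0.116
can (array([578.1, 333.5,  43.6]), np.int64(495)) 0.1231
flux (array([515. , 281.4,  30.5]), np.int64(243)) 0.1111
green (array([623.9,  40.2,  54.8]), np.int64(572)) 0.0451
orange [0.6087 0.1   ] d 0.0656 197
blue [ 0.6341 -0.0214] d 0.0656 122
white [0.5654 0.0261] d 0.0578 1371
spindle 0.03 0 
spindle 0.05 0 
spindle 0.066 0 
side sp 60 [ 0.4971 -0.3084  0.0508] [ 0.5018 -0.3023  0.0707]
```

View pics/top1.png

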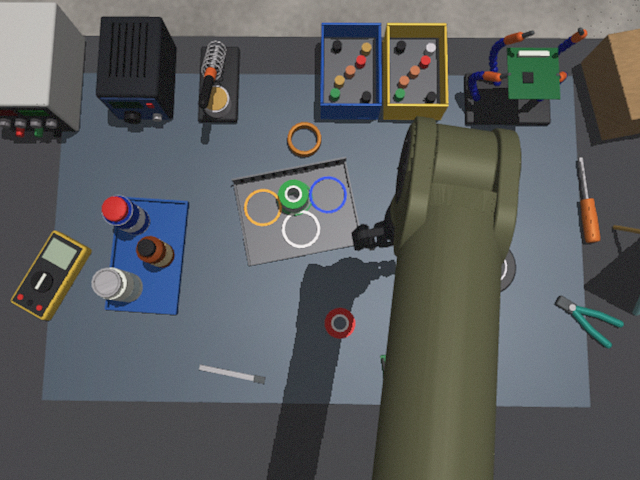

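The bottles stand in the tray at px (116,210), (150,248) and (108,284), and the green reel is untouched at (293,193) with all three rings visible. The bottle positions match the places commanded to about 1 mm. Next, the reel.

Call:
move_arm([
  [1,0.46,0.69,0,0,0,0],
  [1,0.46,0.69,0,0,0,0],
  [1,0.46,0.69,0,0,0,0],
  [1,0.47,0.69,0,0,0,0],
  [1,0,0,-0.7,0,0,0],
  [1,0,0,-0.8,0,0,0],
  [1,0,0,-0.8,0,0,0],
  [1,0,0,-0.7,0,0,0],
  [1,0,0,-0.4,0,0,0],
  [1,0,0,-0.16,0,0,0],
])

```text
time_s: 18.45
ee_pos: [0.6237, 0.0422, 0.0098]
orientation: [[0.979, 0.202, -0.003], [0.202, -0.979, 0.0], [-0.003, -0.001, -1.0]]
wrist_force: [-1.1, -0.6, 0.6]
width: 1.001
finger_force: 0.0
```

Call:
move_arm([
  [0,0,0,0,0,0,0],
  [0,0,0,0,0,0,0],
  [0,0,0,0,0,0,0],
  [0,0,0,0,0,0,0],
  [0,0,0,0,0,0,0],
  [0,0,0,0,0,0,0],
])

```text
time_s: 19.2
ee_pos: [0.6264, 0.0419, 0.0135]
orientation: [[0.98, 0.2, 0.003], [0.2, -0.98, 0.0], [0.003, 0.001, -1.0]]
wrist_force: [-0.4, 0.2, 5.9]
width: 0.607
finger_force: 63.5
```

Call:
move_arm([
  [0,0,0,0.5,0,0,0],
  [0,0,0,0.8,0,0,0],
  [0,0,0,0.7,0,0,0],
  [0,-0.25,-0.7,0,0,0,0],
  [0,-0.31,-0.87,0,0,0,0],
  [0,-0.31,-0.87,0,0,0,0],
  [0,-0.31,-0.87,0,0,0,0],
  [0,-0.31,-0.87,0,0,0,0],
  [0,-0.31,-0.87,0,0,0,0],
  [0,-0.31,-0.85,0,0,0,0],
])

```text
time_s: 20.45
ee_pos: [0.497, -0.3141, 0.1312]
orientation: [[0.98, 0.2, -0.001], [0.2, -0.98, -0.0], [-0.001, -0.0, -1.0]]
wrist_force: [1.5, 0.8, -2.2]
width: 0.607
finger_force: 63.7
```

```bash
python3 - <<'E'
from h import *
print(np.round(ctrl.sense()["ee_pos"],4))
q,D=ctrl.grab_frame("side");p,d=ctrl.grab_frame("top")
cv2.imwrite("pics/s2.png",cv2.resize(q[90:230,280:440,::-1],(640,560)));cv2.imwrite("pics/t2.png",cv2.resize(p[200:320,420:560,::-1],(700,600)))
print("whitering px", ray("top",(300.5,229.5),.003).round(4))
E
```

```text
[ 0.497  -0.3141  0.1312]
whitering px [0.5666 0.0281 0.003 ]
```

View pics/s2.png

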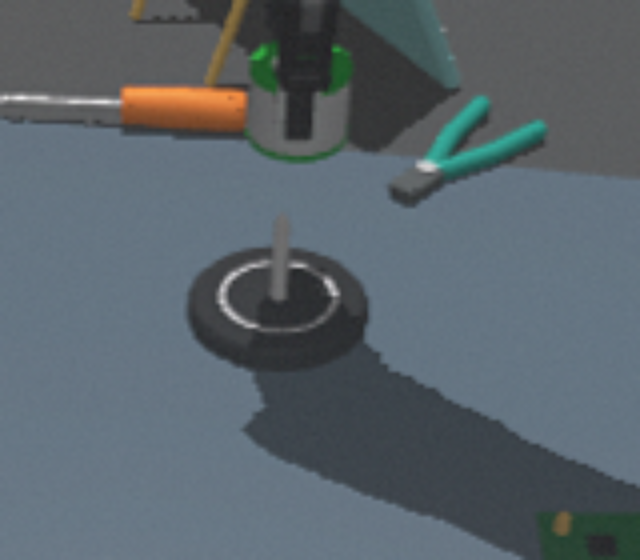

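The side crop shows the reel held at crop (299,100), above and slightly to one side of the spindle tip at crop (282,215). I'll compare projections of both.

```bash
python3 - <<'E'
from h import *
K,R,t=cam("side")
def pr(X): a=K@(R@np.array(X)+t);return (a[:2]/a[2]).round(1)
print("tip pred",pr([.499,-.3128,.070]),"seen 350.5,143.7; base",pr([.499,-.3128,.014]),"seen ~349.8,164.5")
c=np.array([.497,-.3141,.12+.0015])
for dx in(-27,27):print("reel mid edge pred",pr(c+[dx*.001,0,.021]))
print("reel bottom pred",pr(c+[.0,.027,0]),"seen 354,130; edges seen 342.2,367.5")
for h in(0,.07): print("px dpx/dx",pr([.499,-.3128,h])-pr([.509,-.3128,h]))
E
```

```text
tip pred [349.3 142.6] seen 350.5,143.7; base [348.2 163.1] seen ~349.8,164.5
reel mid edge pred [364.6 115. ]
reel mid edge pred [339.3 112.6]
reel bottom pred [349.8 129.2] seen 354,130; edges seen 342.2,367.5
px dpx/dx [4.3 0.4]
px dpx/dx [4.5 0.4]
```

Call:
move_arm([
  [0,0.077,0.033,0,0,0,0],
  [0,0,0,-0.3,0,0,0],
  [0,0,0,-0.2,0,0,0],
  [0,0,0,0,0,0,0],
  [0,0,0,0,0,0,0],
])

```text
time_s: 21.18
ee_pos: [0.5032, -0.3102, 0.1014]
orientation: [[0.98, 0.201, -0.0], [0.201, -0.98, 0.0], [-0.0, -0.0, -1.0]]
wrist_force: [0.6, -0.8, -2.1]
width: 0.609
finger_force: 63.7
```

Call:
move_arm([
  [0,-0.027,-0.03,-0.1,0,0,0],
  [0,0,0,-0.2,0,0,0],
  [0,0,0,-0.2,0,0,0],
  [0,0,0,-0.1,0,0,0],
  [0,0,0,0,0,0,0],
])

```text
time_s: 21.8
ee_pos: [0.5009, -0.312, 0.0647]
orientation: [[0.98, 0.2, -0.001], [0.2, -0.98, 0.001], [-0.001, -0.001, -1.0]]
wrist_force: [-0.5, -0.6, -2.7]
width: 0.606
finger_force: 63.7
```

```bash
python3 - <<'E'
from h import *
q,D=ctrl.grab_frame("side")
cv2.imwrite("pics/s3.png",cv2.resize(q[90:230,280:440,::-1],(640,560)))
E
```

```text
(no output)
```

View pics/s3.png

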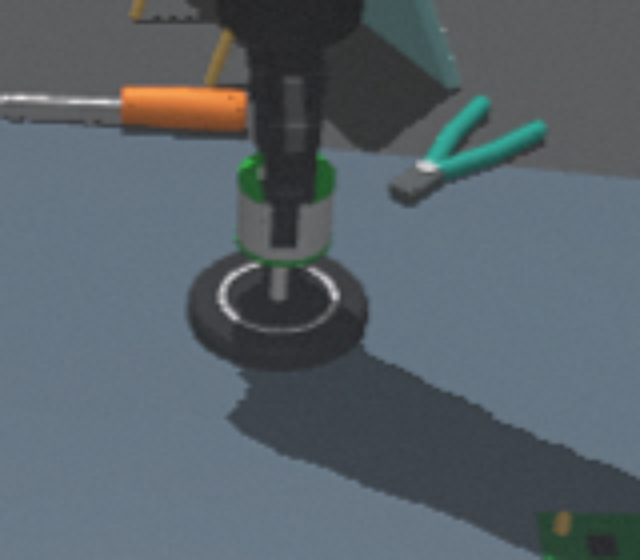

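The reel (crop 285,210) is threaded over the spindle (crop 280,280) with no contact force. Lower it and release.

Call:
move_arm([
  [0,0.025,0,-0.25,0,0,0],
  [0,0,0,-0.25,0,0,0],
  [0,0,0,-0.12,0,0,0],
  [0,0,0,-0.03,0,0,0],
  [0,0,0,0,0,0,0],
  [0.85,0,0,0,0,0,0],
  [0.85,0,0,0,0,0,0],
  [0.85,0,0,0,0,0,0],
  [0.85,0,0,0,0,0,0],
])

```text
time_s: 22.98
ee_pos: [0.503, -0.3125, 0.0268]
orientation: [[0.98, 0.2, 0.0], [0.2, -0.98, -0.0], [0.0, 0.001, -1.0]]
wrist_force: [-0.4, 0.9, -1.0]
width: 0.851
finger_force: 0.0
```

Call:
move_arm([
  [0.85,0,0,0,0,0,0],
  [0.85,0,0,0,0,0,0],
  [0.85,0,0,0.3,0,0,0],
  [1,0,0,0.8,0,0,0],
  [1,0,0,0.9,0,0,0],
  [1,0,0,0.9,0,0,0],
  [1,0,0.8,0.2,0,0,0.0278],
  [1,0,0.9,0,0,0,0.0278],
  [1,0,0.9,0,0,0,0.0278],
  [1,0,0.9,0,0,0,0.0278],
])

```text
time_s: 24.22
ee_pos: [0.5029, -0.1004, 0.214]
orientation: [[0.617, 0.787, 0.002], [0.787, -0.617, -0.001], [0.0, 0.002, -1.0]]
wrist_force: [1.1, 1.5, 0.3]
width: 0.999
finger_force: 0.0
```

```bash
python3 - <<'E'
from h import *
print(np.round(ctrl.sense()["ee_pos"],4))
p,d=ctrl.grab_frame("top");C=cloud("top",d);z=C[...,2];X,Y=C[...,0],C[...,1]
m=((X-.499)**2+(Y+.313)**2<.04**2)&(abs(z-.056)<.007);print("green",circ("top",m,.056),np.median(z[blob(m)]).round(4))
cv2.imwrite("pics/t4.png",p[:,:,::-1])
E
```

```text
[ 0.5029 -0.1004  0.214 ]
green (array([ 501.1, -313.8,   55.1]), np.int64(630)) 0.056
```

View pics/t4.png

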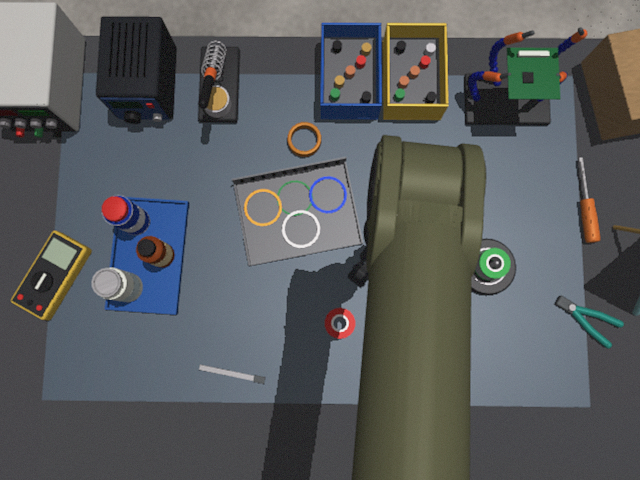

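The reel sits on the base at px (494,264). The bottles in the tray and the red reel at (340,323) are unmoved. Return the amber bottle first.

Call:
move_arm([
  [1,0.03,0.91,0,0,0,0.0278],
  [1,0.03,0.91,0,0,0,0.0278],
  [1,0.03,0.91,0,0,0,0.0278],
  [1,0.03,0.91,0,0,0,0.0278],
  [1,0.03,0.91,0,0,0,0.0276],
  [0.85,0.03,0.91,0,0,0,0],
  [0.85,0.03,0.89,0,0,0,0],
  [0.85,0,0,0,0,0,0],
  [0.85,0,0,-0.5,0,0,0],
])

```text
time_s: 25.4
ee_pos: [0.517, 0.2798, 0.185]
orientation: [[-0.201, 0.98, 0.005], [0.98, 0.201, 0.001], [0.0, 0.005, -1.0]]
wrist_force: [1.0, -0.9, -0.4]
width: 0.854
finger_force: 0.0
```

Call:
move_arm([
  [0.85,0,0,-0.7,0,0,0],
  [0.85,0,0,-0.8,0,0,0],
  [0.85,0,0,-0.5,0,0,0],
  [0.85,0,0,-0.2,0,0,0],
  [0,0,0,0,0,0,0],
  [0,0,0,0,0,0,0],
  [0,0,0,0,0,0,0],
  [0,0,0,0,0,0,0],
  [0,0,0,0,0,0,0],
])

```text
time_s: 26.52
ee_pos: [0.5165, 0.2791, 0.0521]
orientation: [[-0.2, 0.98, 0.003], [0.98, 0.2, 0.0], [-0.0, 0.003, -1.0]]
wrist_force: [-0.8, -1.2, 6.7]
width: 0.52
finger_force: 61.9
```

Call:
move_arm([
  [0,0,0,0.7,0,0,0],
  [0,0,0,0.9,0,0,0],
  [0,0,0,0.9,0,0,0],
  [0,0.3,-0.6,0,0,0,0],
  [0,0.3,-0.6,0,0,0,0],
  [0,0.3,-0.6,0,0,0,0],
  [0,0.3,-0.6,0,0,0,0],
  [0,0.31,-0.62,0,0,0,0],
  [0,0,0,0,0,0,0],
  [0,0,0,-0.6,0,0,0],
])

```text
time_s: 27.78
ee_pos: [0.6079, 0.0983, 0.1666]
orientation: [[-0.199, 0.98, 0.006], [0.98, 0.199, 0.002], [0.0, 0.006, -1.0]]
wrist_force: [-0.5, -0.3, -1.2]
width: 0.523
finger_force: 62.1
```

Call:
move_arm([
  [0,0,0,-0.8,0,0,0],
  [0,0,0,-0.6,0,0,0],
  [0,0,0,-0.3,0,0,0],
  [0,0,0,-0.17,0,0,0],
  [0,0,0,0,0,0,0],
  [0.85,0,0,0,0,0,0],
  [0.85,0,0,0,0,0,0],
  [0.85,0,0,0,0,0,0],
  [0.85,0,0,0,0,0,0],
  [0.85,0,0,0.6,0,0,0],
])

```text
time_s: 29.02
ee_pos: [0.6038, 0.0966, 0.0861]
orientation: [[-0.2, 0.98, -0.006], [0.98, 0.2, -0.001], [0.001, -0.006, -1.0]]
wrist_force: [0.5, -0.9, -0.2]
width: 0.848
finger_force: 0.0
```

Call:
move_arm([
  [1,0,0,0.9,0,0,0],
  [1,0,0,0.9,0,0,0],
  [1,0,0,0.4,0,0,0],
  [1,-0.09,0.79,0,0,0,0],
  [1,-0.09,0.79,0,0,0,0],
  [1,-0.09,0.79,0,0,0,0],
  [1,-0.09,0.79,0,0,0,0],
  [0.9,-0.1,0.79,0,0,0,0],
  [0.9,0,0,0,0,0,0],
  [0.9,0,0,0,0,0,0],
])

```text
time_s: 30.28
ee_pos: [0.5786, 0.334, 0.2201]
orientation: [[-0.2, 0.98, 0.0], [0.98, 0.2, -0.001], [-0.001, -0.0, -1.0]]
wrist_force: [0.2, -0.8, 0.3]
width: 0.897
finger_force: 0.0
```

Down 0.156 (2.6) and grip.

Call:
move_arm([
  [0.9,0,0,-0.7,0,0,0],
  [0.9,0,0,-0.8,0,0,0],
  [0.9,0,0,-0.7,0,0,0],
  [0.9,0,0,-0.3,0,0,0],
  [0.9,0,0,-0.1,0,0,0],
  [0,0,0,0,0,0,0],
  [0,0,0,0,0,0,0],
  [0,0,0,0,0,0,0],
  [0,0,0,0,0,0,0],
  [0,0,0,0,0,0,0],
])

```text
time_s: 31.52
ee_pos: [0.5792, 0.3353, 0.0664]
orientation: [[-0.2, 0.98, 0.003], [0.98, 0.2, 0.001], [0.0, 0.003, -1.0]]
wrist_force: [-0.3, -1.0, 6.6]
width: 0.593
finger_force: 62.9
```

Call:
move_arm([
  [0,0,0,0.7,0,0,0],
  [0,0,0,0.9,0,0,0],
  [0,0,0,0.9,0,0,0],
  [0,0.11,-0.75,0,0,0,0],
  [0,0.13,-0.9,0,0,0,0],
  [0,0.13,-0.9,0,0,0,0],
  [0,0.13,-0.9,0,0,0,0],
  [0,0.13,-0.9,0,0,0,0],
  [0,0.13,-0.9,0,0,0,0],
  [0,0.12,-0.67,0,0,0,0],
])

```text
time_s: 32.78
ee_pos: [0.6313, -0.0242, 0.2142]
orientation: [[-0.198, 0.98, 0.0], [0.98, 0.198, -0.001], [-0.001, -0.0, -1.0]]
wrist_force: [-0.1, -0.3, -1.9]
width: 0.596
finger_force: 63.4
```

Call:
move_arm([
  [0,0,0,-0.7,0,0,0],
  [0,0,0,-0.8,0,0,0],
  [0,0,0,-0.6,0,0,0],
  [0,0,0,-0.3,0,0,0],
  [0,0,0,-0.07,0,0,0],
  [0,0,0,0,0,0,0],
  [0.9,0,0,0,0,0,0],
  [0.9,0,0,0,0,0,0],
  [0.9,0,0,0,0,0,0],
  [0.9,0,0,0,0,0,0],
])

```text
time_s: 34.02
ee_pos: [0.6314, -0.0208, 0.0664]
orientation: [[-0.2, 0.98, 0.001], [0.98, 0.2, -0.0], [-0.0, 0.0, -1.0]]
wrist_force: [0.5, 0.3, -0.4]
width: 0.9
finger_force: 0.0
```

Call:
move_arm([
  [0.9,0,0,0.7,0,0,0],
  [1,0,0,0.9,0,0,0],
  [1,0,0,0.9,0,0,0],
  [1,-0.42,0.86,0,0,0,0],
  [1,-0.42,0.86,0,0,0,0],
  [1,-0.42,0.86,0,0,0,0],
  [1,-0.42,0.86,0,0,0,0],
  [1,-0.42,0.86,0,0,0,0],
  [1,-0.42,0.86,0,0,0,0],
  [1,-0.41,0.86,0,0,0,0],
])

```text
time_s: 35.28
ee_pos: [0.4546, 0.3418, 0.2164]
orientation: [[-0.2, 0.98, 0.001], [0.98, 0.2, -0.0], [-0.001, 0.001, -1.0]]
wrist_force: [0.2, -0.2, -0.2]
width: 0.998
finger_force: 0.0
```

Call:
move_arm([
  [1,0,0,-0.6,0,0,0],
  [1,0,0,-0.8,0,0,0],
  [1,0,0,-0.7,0,0,0],
  [1,0,0,-0.4,0,0,0],
  [1,0,0,-0.08,0,0,0],
  [0,0,0,0,0,0,0],
  [0,0,0,0,0,0,0],
  [0,0,0,0,0,0,0],
  [0,0,0,0,0,0,0],
  [0,0,0,0,0,0,0],
])

```text
time_s: 36.52
ee_pos: [0.4559, 0.3412, 0.0629]
orientation: [[-0.2, 0.98, 0.002], [0.98, 0.2, 0.001], [0.0, 0.002, -1.0]]
wrist_force: [-1.6, -0.8, 5.5]
width: 0.611
finger_force: 62.6
```

Call:
move_arm([
  [0,0,0,0.7,0,0,0],
  [0,0,0,0.9,0,0,0],
  [0,0,0,0.9,0,0,0],
  [0,0.23,-0.65,0,0,0,0],
  [0,0.28,-0.78,0,0,0,0],
  [0,0.28,-0.78,0,0,0,0],
  [0,0.28,-0.78,0,0,0,0],
  [0,0.28,-0.78,0,0,0,0],
  [0,0.28,-0.78,0,0,0,0],
  [0,0.24,-0.67,0,0,0,0],
])

```text
time_s: 37.78
ee_pos: [0.5681, 0.0247, 0.2115]
orientation: [[-0.199, 0.98, 0.001], [0.98, 0.199, -0.001], [-0.001, 0.001, -1.0]]
wrist_force: [0.3, 0.9, -2.3]
width: 0.613
finger_force: 64.0
```

Call:
move_arm([
  [0,0,0,-0.7,0,0,0],
  [0,0,0,-0.8,0,0,0],
  [0,0,0,-0.6,0,0,0],
  [0,0,0,-0.3,0,0,0],
  [0,0,0,-0.07,0,0,0],
  [0,0,0,0,0,0,0],
  [0.95,0,0,0,0,0,0],
  [0.95,0,0,0,0,0,0],
  [0.95,0,0,0,0,0,0],
  [0.95,0,0,0,0,0,0],
])

```text
time_s: 39.02
ee_pos: [0.5678, 0.0273, 0.0634]
orientation: [[-0.2, 0.98, 0.001], [0.98, 0.2, -0.0], [-0.0, 0.001, -1.0]]
wrist_force: [-0.2, -1.0, 0.4]
width: 0.947
finger_force: 0.0
```

Call:
move_arm([
  [1,0,0,0.6,0,0,0],
  [1,0,0,0.9,0,0,0],
  [1,0,0,0.9,0,0,0],
  [1,0,0.8,0,0,0,0],
  [1,0,0.9,0,0,0,0],
  [1,0,0.9,0,0,0,0],
  [1,0,0.9,0,0,0,0],
  [1,0,0.9,0,0,0,0],
  [1,0,0,0,0,0,0],
  [1,0,0,0,0,0,0],
])

```text
time_s: 40.28
ee_pos: [0.5676, 0.291, 0.2068]
orientation: [[-0.201, 0.98, -0.0], [0.98, 0.201, -0.001], [-0.001, -0.0, -1.0]]
wrist_force: [0.6, -0.0, 0.1]
width: 1.001
finger_force: 0.0
```

```bash
python3 - <<'E'
from h import *
p,d=ctrl.grab_frame("top");C=cloud("top",d);z=C[...,2];X,Y=C[...,0],C[...,1]
for n,c,zt in(("ipa",(.568,.028),.118),("can",(.632,-.0215),.123),("flux",(.607,.1),.111),("green",(.5,-.313),.056),("red",(.394,-.0447),.042)):
    m=((X-c[0])**2+(Y-c[1])**2<.04**2)&(abs(z-zt)<.007);print(n,circ("top",m,zt),np.median(z[blob(m)]).round(4))
cv2.imwrite("pics/t5.png",p[:,:,::-1])
E
```

```text
ipa (array([567.4,  28.5,  48.2]), np.int64(634)) 0.1157
can (array([630.9, -19.4,  43. ]), np.int64(474)) 0.1225
flux (array([605.3, 101.2,  29.7]), np.int64(232)) 0.1104
green (array([ 501.3, -313.7,   55.1]), np.int64(633)) 0.056
red (array([394.4, -44.7,  53.5]), np.int64(603)) 0.0418
```

View pics/t5.png

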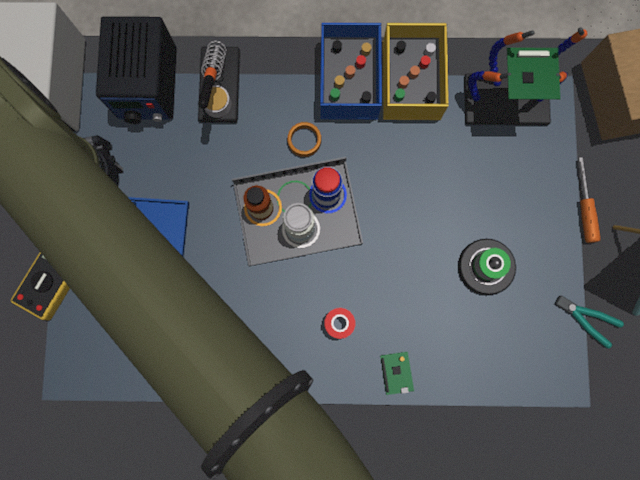

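All three bottles are back upright on their rings (px (327,182), (298,220) and (258,197)), within a few mm of the ring centres. The green reel is on the spindle at (494,264), and the red reel is unmoved. Hand in.

```bash
python3 -c "
from cell import ctrl
print(ctrl.sign_off())"
```

```text
the job is handed in; nothing more can be done
None
```

I handed the job in at about 40 s on the robot's clock: the green reel is on the spindle, fully down on its base, all three bottles stand upright within about 4 mm of their ring centres, and the red reel has not moved; sign-off gave no verdict, so this rests on the final camera measurements.

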